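# Bring the trolley wheel's valve to the top for pumping

## Robot

A 7-joint arm with a two-finger parallel gripper is mounted at the origin on the work surface. World frame = base frame: x ahead of the robot, y to its left, z up, the work surface at z = 0. Lengths are in m, angles in degrees, forces in N, time in s.
With the tool pointing down it reaches from about 0.425 to 0.825 m from the base axis. Payload 3.6 kg.
Tool frame: the origin (TCP) lies on the centre line of the jaws, within the pads' length; the fingertips stand arm.finger_overhang ahead of it and the grasp point (between the pads) lies 8 mm behind it (arm.finger_overhang is the distance from the TCP to the fingertips, in m); z points along the fingers, y is the direction in which the jaws open and shut (so a half turn about z gives the same grasp; the last joint's range is limited). The gripper opens to 93 mm and grips with 3 to 60 N. Pads are 15 mm wide; open, the fingers measure 128 mm over their backs; the gripper's body (75 mm by 188 mm) begins 65 mm behind the grasp point.
Start: joints at [73.539, 35.231, -0.722, 81.555, 0.464, 63.22, -2.315], TCP at [0.168, -0.628, 0.23] pointing down, gripper open.
Joint ranges: [-178.69, 178.69], [-17.37, 117.87], [-77.05, 75.6], [15.02, 138.74], [-78.02, 258.01], [0.78, 113.62], [-162.83, 162.83]. Speed limits (degrees/s): [159.86, 159.86, 180, 180, 180, 180, 180].

## Interface

Orientations are given as a 3x3 rotation matrix whose columns are the frame's x, y, z axes.
In Python, from workcell import arm gives the robot as it stands. Calls block until the motion is done:
- arm.goto(position, orientation): joint-space move of the TCP to a pose.
- arm.move_linear(position, vel=0.15, ori=None): straight line of the TCP; ori=None keeps the orientation; vel is the mean speed in m/s.
- arm.movej(angles): joint-space move.
- arm.grip(opening, squeeze=None): finger opening in m; squeeze is the grip in N (None keeps the last); returns when the fingers have stopped.
- arm.hold(seconds).
- arm.solve_ik(position, orientation): joint angles nearest the present ones, or None.
- arm.get_state(): the state.
- arm.grab_frame(name): name is "scene" or "top" or "wrist"; returns (picture, depth): 400x640x3 uint8, red, green, blue; 400x640 float32, m along the optical axis (not along the pixel's ray), 0 where there is no reading.
- arm.calibration(name): a dict with "fx", "fy", "cx", "cy" (pixels), "distortion" ([k1, k2, p1, p2, k3] as OpenCV has them; the pictures are not rectified), "R" (3x3) and "t" (3): a world point X has camera coordinates R X + t. Camera axes: x right, y down, z forward; pixel columns grow to the right and rows downward; lengths in m; the calibration is good to about 2 mm. A picture is of the moment at which its call begins: read the wrist's pose just before it. calibration takes no time and is no camera call; for the wrist camera it gives the pose at the moment of the call.
A pose or a line that the arm cannot do raises arm.Unreachable and nothing moves.
- arm.sign_off(): hands the job in, once; it reports no verdict.
The state is a dict: "time_s": time; "joint_pos": joint angles; "dq": joint speeds; "tau": joint torques, N m; "position": TCP position; "orientation": TCP orientation; "ft_force": force on the tool from outside, world axes, zero at the start; "ft_torque": the same for the moment, N m; "finger_gap": finger opening in m.
Only numpy, scipy, OpenCV 4.12 (cv2) and the standard library are available. Lean on these libraries where they do the work, as an engineer would, in place of code of your own. Each camera call takes 0.05 s, during which the arm holds its last target. There are 200 camera calls.

## Task

The tyre of the clay trolley's wheel is to be pumped up. With the fingertips push the wheel round by its spokes, pushing one, drawing the fingers out and pushing the next, until the valve stem is straight up at the top of the wheel (twelve o'clock, directly above the axle); let it rest there and draw back. Push on the spokes, not on the tyre or the valve stem; do not shift, tip or lift the stand, and leave the bottle, cup, pump and wrench where they are.

Things in the scene. Friction and masses are not known exactly. Their poses are not given: they have to be found in the camera images.
- axle (a point): middle of the wheel on its axle, 172 mm above the table; part of the stand, does not turn. x: along the level axle, away from the robot's side; y: level in the wheel's plane, left as seen from the robot; z: up. Grey 12 inch trolley wheel upright in this y-z plane, hub radius 27 mm, 60 mm long; inside of the rim at radius 100 mm, rim 32 mm wide.
- wheel (a joint): turn of the wheel, rad: 0 with the valve at the top, growing clockwise seen from the robot's side (pi/2: valve at -y of axle; pi: at the bottom). Not wrapped: any whole number of turns also has the valve at the top. Turns both ways without limit; the greased bearing is stiff (0.2 N m, about 3 N on a spoke at radius 65 mm) and the wheel stays where it is left.
- spokes: the five spokes, one piece with the wheel: alike and straight from hub to rim, each 13 mm thick in the wheel's plane and 30 mm deep along the axle (15 mm either side of the plane), gaps open right through. Seen from the robot they lie 36, 108, 180, 252 and 324 degrees clockwise from the valve. Origin on the axle, turns with the wheel, z towards the valve.
- valve (a point): middle of the valve stem, in the wheel's plane 84 mm from the axle; turns with the wheel; its z axis points from the axle out along the stem to the rim. The stem is a thin post 13 mm thick, black rubber with a brass end, sticking out of the inside of the rim towards the hub (radius 100 to 68 mm), half-way between two spokes.
- valve_stem: the valve stem itself, fixed in the wheel; origin on the axle, z towards the stem. Not to be pushed on.
- tyre: the black tyre on the wheel, outer radius 150 mm, inner edge at radius 109 mm, 40 mm wide (20 mm either side of the wheel's plane); origin on the axle. Not to be pushed on.
- stand: grey steel bench stand, about 4 kg, loose on the table. Base plate 240 mm wide, 8 mm thick, from x -120 to +90 mm. One flat upright on the robot's side, 50 mm wide, at x -49 to -41 mm, up to 25 mm above the axle; axle end and nut reach x -64 mm. Wheel's plane at x 0. Origin on the table under the wheel's middle, axes as axle.
- spray_bottle: clear bottle with a white trigger head, 54 mm across, 184 mm tall, standing to one side of the wheel; origin under its base. Leave alone.
- paper_cup: white paper cup, 82 mm across, 100 mm tall, standing to the other side of the wheel; origin under its base. Leave alone.
- air_pump: hand air pump lying on the table on the robot's side of the wheel, 32 mm thick, about 310 mm long; origin on the table near its middle. Leave alone.
- wrench: steel wrench 170 mm long lying on the table beyond the wheel; origin under its middle. Leave alone.

How it is judged (in metres and radians):
On the way, in this order (a step that is already met when the one before it is completed fails the run):
1. the fingers push a spoke (contact force between the fingers and spokes above 0.5 N), for 0.05 s.
2. the fingers leave that spoke and draw out of the wheel (contact force between the fingers and spokes below 0.1 N and (x of the grasp point in the frame of axle below -0.032 m or x of the grasp point in the frame of axle above 0.032 m)), for 0.1 s.
3. the fingers push the next spoke (contact force between the fingers and spokes above 0.5 N), for 0.05 s.
At the end, for the whole second after the job is handed in: the valve stem is at the top of the wheel, within 0.12 rad (7 degrees) of straight above the axle, the wheel at rest, and the stand upright within 20 mm of where it stood (angle between valve's own z axis and vertical below 0.12 rad and velocity of joint wheel between -0.05 and 0.05 rad/s and distance of stand from where it was at the start of the episode below 0.02 m and angle between stand's own z axis and vertical below 0.05 rad); the robot touches nothing.
It fails at once if the tyre is pushed on (more than 4 N) (contact force between any of the fingers, the arm and tyre above 4 N).
It fails at once if the valve stem is pushed on (more than 3 N) (contact force between any of the fingers, the arm and valve_stem above 3 N).
It fails at once if the stand is shifted, tipped or lifted, with its wheel (distance of stand from where it was at the start of the episode above 0.02 m or angle between stand's own z axis and vertical above 0.12 rad).
It fails at once if the bottle, cup, pump or wrench is moved, knocked over or carried off (distance of any of spray_bottle, paper_cup, air_pump, wrench from where it was at the start of the episode above 0.03 m or angle between any of spray_bottle, paper_cup's own z axis and vertical above 0.3 rad).
It also fails if it takes over 64 s, if anything falls off the work surface, if the arm or the gripper's body presses on something with over 40 N, if the wrist force passes 120 N, or if a joint passes its speed limit or range.

## Working session

There is one attempt and no reset: what is moved stays moved. The work goes in short steps, each a Python script; the robot and the scene stay as the last script left them, time stands still between calls to the robot, and variables do not carry over. Pictures are saved under pics/ and viewed, about 8 in all and at most 12, crops included, and the job is handed in when it is done.

```bash
ls; mkdir -p pics; python3 - <<'E'
from workcell import arm
import numpy as np,cv2
s=arm.get_state();print(s['time_s'],s['position'],s['orientation'],arm.finger_overhang,s['finger_gap'])
for n in("scene","top"):
    p,d=arm.grab_frame(n);cv2.imwrite(f'pics/{n}0.png',p[:,:,::-1]);np.save(f'pics/{n}0.npy',d)
    c=arm.calibration(n);print(n,c['fx'],c['cx'],c['cy'],c['distortion'],np.round(c['R'],3).tolist(),c['t'])
E
```

```text
pics
0.0 [ 0.16741297 -0.6273029   0.22848073] [[ 9.66171800e-01  2.57898429e-01 -6.73681078e-04]
 [ 2.57899309e-01 -9.66168683e-01  2.45404886e-03]
 [-1.79942131e-05 -2.54477469e-03 -9.99996762e-01]] 0.011 0.09310511000587131
scene 469.80764882102665 320.91588491598486 203.68932784975053 [-0.03490106  0.          0.          0.          0.        ] [[0.622, 0.783, -0.013], [0.575, -0.469, -0.67], [-0.531, 0.41, -0.742]] [-0.39088472 -0.22478169  1.6389195 ]
top 436.1742384230538 324.15927619847133 204.59306534055403 [-0.05898121  0.          0.          0.          0.        ] [[-0.023, -1.0, -0.006], [-0.995, 0.024, -0.094], [0.094, 0.004, -0.996]] [0.06211515 0.6191897  1.15449769]
```

View pics/scene0.png

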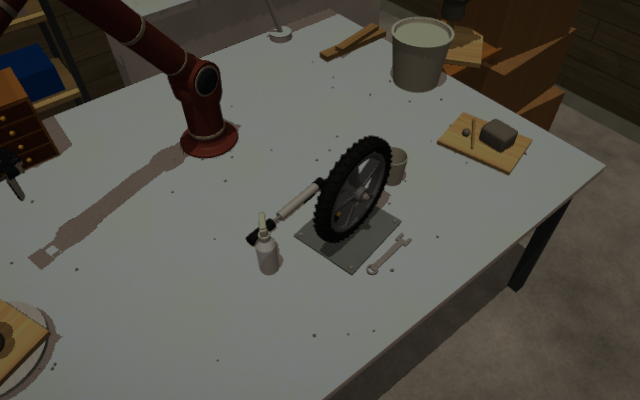

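View pics/top0.png

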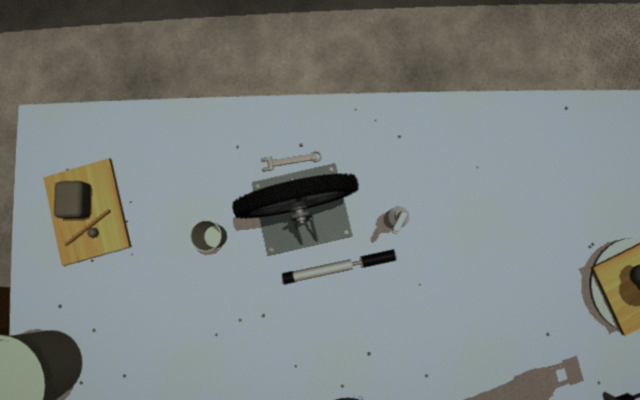

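The scene view shows the wheel at about (355,188), with a possible brass valve end near (337,214). The bottle is at (267,250), the cup at (397,165) and the pump in front of the wheel. The top view has the tyre from (235,207) to (357,184). Next I locate these points from depth.

```bash
cat > h.py <<'E'
from workcell import arm
import numpy as np,cv2
def cloud(n,d,c=None):
    c=c or arm.calibration(n);K=np.array([[c['fx'],0,c['cx']],[0,c['fy'],c['cy']],[0,0,1]])
    v,u=np.mgrid[:400,:640];uv=np.stack([u,v],-1).reshape(-1,1,2).astype(float)
    xy=cv2.undistortPoints(uv,K,np.array(c['distortion'])).reshape(400,640,2)
    P=np.dstack([xy*d[...,None],d])
    W=(P-np.array(c['t']))@np.array(c['R']);W[d==0]=np.nan
    return W
E
python3 - <<'E'
from h import *
T=cloud('top',np.load('pics/top0.npy'));S=cloud('scene',np.load('pics/scene0.npy'))
A=np.vstack([T[165:225,225:365].reshape(-1,3),S[130:245,310:400].reshape(-1,3)])
A=A[(A[:,2]>0.21)&(A[:,2]<.34)]
B=T[165:225,225:365].reshape(-1,3);B=B[(B[:,2]>0.21)]
for X in(A,B):
    m=X[:,:2].mean(0);w,V=np.linalg.eigh(np.cov((X[:,:2]-m).T));a=V[:,1];n=V[:,0]
    p=(X[:,:2]-m)@a;q=(X[:,:2]-m)@n;print(len(X),m,a,n,np.percentile(p,[1,99]),np.percentile(q,[1,50,99]),np.nanmax(X[:,2]))
for nm,r,c in(('bottle',(205,235),(375,412)),('cup',(218,256),(188,230)),('pump',(245,290),(278,400)),('hub',(205,245),(280,320)),('base',(160,258),(250,356)),('wrench',(148,175),(258,325))):
    X=T[r[0]:r[1],c[0]:c[1]].reshape(-1,3);X=X[X[:,2]>(.004 if nm in('wrench','base') else .02)];print(nm,np.nanpercentile(X,[3,50,97],axis=0).round(3).tolist())
c=arm.calibration('wrist');s=arm.get_state();R=np.array(c['R']);cp=-R.T@c['t'];O=np.array(s['orientation'])
print('cam in tool',O.T@(cp-s['position']),(O.T@R.T).round(3).tolist(),c['fx'],c['cx'],c['cy'])
E
```

```text
4663 [0.63235131 0.10004482] [-0.20238666  0.97930569] [-0.97930569 -0.20238666] [-0.12613526  0.14923155] [-0.01685237 -0.00122825  0.02098597] 0.32731562386055885
2340 [0.62564023 0.1114894 ] [-0.20451731  0.97886295] [-0.97886295 -0.20451731] [-0.1374577  0.1406954] [-0.02117295  0.00069508  0.01697262] 0.32729025206075024
bottle [[0.542, -0.16, 0.036], [0.573, -0.128, 0.119], [0.6, -0.115, 0.179]]
cup [[0.505, 0.315, 0.025], [0.544, 0.374, 0.072], [0.58, 0.391, 0.101]]
pump [[0.419, -0.132, 0.021], [0.452, 0.021, 0.027], [0.486, 0.157, 0.033]]
hub [[0.531, 0.074, 0.029], [0.584, 0.109, 0.148], [0.616, 0.157, 0.194]]
base [[0.512, -0.012, 0.005], [0.608, 0.101, 0.015], [0.727, 0.215, 0.319]]
wrench [[0.709, 0.049, 0.004], [0.742, 0.11, 0.007], [0.771, 0.213, 0.011]]
cam in tool [ 0.06904862  0.00159295 -0.15549859] [[-0.0, -0.968, -0.252], [1.0, -0.0, -0.0], [0.0, -0.252, 0.968]] 298.69376735880314 317.52801243906475 201.93953463502692
```

```bash
cat >> h.py <<'E'
ax=np.array([.979,.203,0]);ax/=np.linalg.norm(ax);ay=np.array([-ax[1],ax[0],0]);C=np.array([.628,.111,.172])
M=np.column_stack([ax,ay,[0,0,1]])
def ori(pitch,roll=0):  # pitch down deg; tool x up at roll 0
    p=np.radians(pitch);z=np.array([np.cos(p),0,-np.sin(p)]);x=np.array([np.sin(p),0,np.cos(p)])
    R=np.column_stack([x,np.cross(z,x),z]);r=np.radians(roll)
    return M@R@np.array([[np.cos(r),-np.sin(r),0],[np.sin(r),np.cos(r),0],[0,0,1]])
def W(p): return C+M@np.array(p,float)
E
python3 - <<'E'
from h import *
for pitch in(0,15,30):
  for roll in(0,90,-90,180):
    o=''
    for x in(-.011,-.05,-.12,-.18):
      for y,z in((0,.06),(.06,.03),(-.06,.03),(.06,-.03),(-.06,-.03)):
        q=arm.solve_ik(W([x,y,z]),ori(pitch,roll));o+='.' if q is None else '#'
      o+=' '
    print(pitch,roll,o)
print(arm.solve_ik(W([-.011,0,.06]),ori(0,0)),arm.solve_ik(W([-.12,0,.06]),ori(0,0)))
E
```

```text
0 0 ..... ..... ..... ..... 
0 90 ..... ..... ..... ..... 
0 -90 ..... ..... ..... ..... 
0 180 ..... ..... ..... ..... 
15 0 ..... ..... ..... ..... 
15 90 ..... ..... ..... ..... 
15 -90 ..... ..... ..... ..... 
15 180 ..... ..... ..... ..... 
30 0 ###.# ..... ..... ..... 
30 90 ###.# ..... ..... ..... 
30 -90 ###.# ..... ..... ..... 
30 180 ###.# ..... ..... ..... 
None None
```

```bash
python3 - <<'E'
from h import *
for roll in(0,180):
 print('roll',roll)
 for z in(.07,.04,0,-.04,-.07):
  o=''
  for y in(.07,.04,0,-.04,-.07):
    for tip in(.005,-.04):
      ps=[p for p in range(20,71,5) if arm.solve_ik(W([tip-.011*np.cos(np.radians(p)),y,z+.011*np.sin(np.radians(p))]),ori(p,roll)) is not None]
      o+=f'{ps[0]}-{ps[-1]} ' if ps else '-- '
    o+=' | '
  print(z,o)
q=arm.solve_ik(W([-.01,0,.06]),ori(40,0));print(q)
for h in (.15,.2,.25,.3):
  print(h,[(x,p) for x in(-.1,-.15,-.2) for p in(30,40,50,60) if arm.solve_ik(W([x,0,h]),ori(p,0)) is not None])
E
```

```text
roll 0
0.07 25-70 35-70  | 25-70 35-70  | 25-70 35-70  | 25-70 35-70  | 20-70 35-70  | 
0.04 25-70 35-70  | 25-70 40-70  | 25-70 40-70  | 25-70 35-70  | 25-70 35-70  | 
0 30-70 40-70  | 30-70 40-70  | 30-70 40-70  | 30-70 40-70  | 25-70 40-70  | 
-0.04 30-70 40-70  | 30-70 45-70  | 30-70 45-70  | 30-70 40-70  | 30-70 40-70  | 
-0.07 30-70 45-70  | 30-70 45-70  | 30-70 45-70  | 30-70 45-70  | 30-70 40-70  | 
roll 180
0.07 25-70 35-70  | 25-70 35-70  | 25-70 35-70  | 25-70 35-70  | 20-70 35-70  | 
0.04 25-70 35-70  | 25-70 40-70  | 25-70 40-70  | 25-70 35-70  | 25-70 35-70  | 
0 30-70 40-70  | 30-70 40-70  | 30-70 40-70  | 30-70 40-70  | 25-70 40-70  | 
-0.04 30-70 40-70  | 30-70 45-70  | 30-70 45-70  | 30-70 40-70  | 30-70 40-70  | 
-0.07 30-70 45-70  | 30-70 45-70  | 30-70 45-70  | 30-70 45-70  | 30-70 40-70  | 
[ 19.0966614   29.16424413 -43.90311206 128.08813712 138.25094106
  29.99605711 137.58253583]
0.15 [(-0.1, 40), (-0.1, 50), (-0.1, 60), (-0.15, 40), (-0.15, 50), (-0.15, 60), (-0.2, 50), (-0.2, 60)]
0.2 [(-0.1, 30), (-0.1, 40), (-0.1, 50), (-0.1, 60), (-0.15, 40), (-0.15, 50), (-0.15, 60), (-0.2, 40), (-0.2, 50), (-0.2, 60)]
0.25 [(-0.1, 30), (-0.1, 40), (-0.1, 50), (-0.1, 60), (-0.15, 30), (-0.15, 40), (-0.15, 50), (-0.15, 60), (-0.2, 40), (-0.2, 50), (-0.2, 60)]
0.3 [(-0.1, 30), (-0.1, 40), (-0.1, 50), (-0.1, 60), (-0.15, 30), (-0.15, 40), (-0.15, 50), (-0.15, 60), (-0.2, 40), (-0.2, 50), (-0.2, 60)]
```

```bash
python3 - <<'E'
from h import *
p=np.array(arm.get_state()['position']);p[2]=.42
arm.move_linear(p,vel=.3)
print(arm.solve_ik(W([-.2,0,.2]),ori(40,0)),arm.solve_ik(W([-.2,0,.2]),ori(40,180)))
try: 
    arm.goto(W([-.2,0,.2]),ori(40,0))
except arm.Unreachable as e: print('U',e)
s=arm.get_state();print(s['time_s'],s['joint_pos'],s['position'])
c=arm.calibration('wrist');im,d=arm.grab_frame('wrist');cv2.imwrite('pics/w1.png',im[:,:,::-1]);np.save('pics/w1.npy',d)
import pickle;pickle.dump(c,open('pics/w1.pkl','wb'))
E
```

```text
[ 15.89740606  -9.7165947  -22.64810837 136.94899397 -73.67124363
   6.69056965 -15.91697097] [-30.80877267 -10.69901159  14.47153711 137.86047824  65.84495909
   5.95760667  23.1830312 ]
3.5167 [ 15.92983051  -9.67998956 -22.62090903 136.87774481 -73.66909016
   6.6857327  -15.91455065] [0.43284205 0.0699922  0.3724221 ]
```

View pics/w1.png

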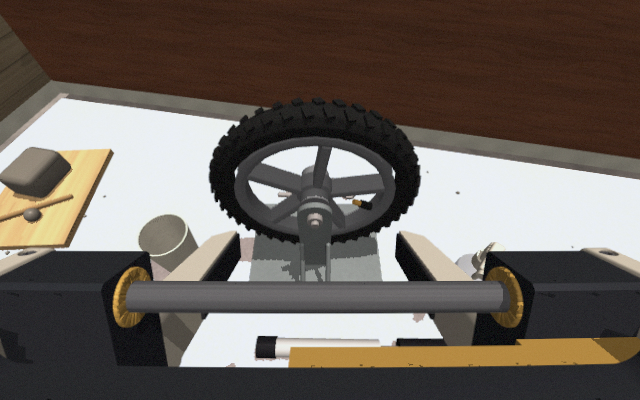

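The wrist view shows the whole wheel. The valve stem is at (362,203), about 4 o'clock, with spokes at the top (322,160), right (355,185), left (278,183) and lower left (285,210). Now the angles by ray–plane intersection.

```bash
cat >> h.py <<'E'
def rayplane(c,uv,x):  # hits of pixel rays with the plane x (axle frame); returns y,z
    K=np.array([[c['fx'],0,c['cx']],[0,c['fy'],c['cy']],[0,0,1]])
    q=cv2.undistortPoints(np.array(uv,float).reshape(-1,1,2),K,np.array(c['distortion'])).reshape(-1,2)
    R=np.array(c['R']);o=M.T@(-R.T@c['t']-C);D=np.column_stack([q,np.ones(len(q))])@R@M
    s=(x-o[0])/D[:,0];return (o+s[:,None]*D)[:,1:]
def rectify(c,im,x=0.,r=.16,s=2500):  # face-on view of plane x as seen from the robot
    K=np.array([[c['fx'],0,c['cx']],[0,c['fy'],c['cy']],[0,0,1]]);n=int(2*r*s)
    g=(np.arange(n)/s-r);Y,Z=np.meshgrid(-g,-g)
    Pw=C+np.stack([np.full(Y.size,x),Y.ravel(),Z.ravel()],1)@M.T
    R=np.array(c['R']);uv,_=cv2.projectPoints(Pw,cv2.Rodrigues(R)[0],np.array(c['t'],float),K,np.array(c['distortion']))
    m=uv.reshape(n,n,2).astype(np.float32);return cv2.remap(im,m[...,0],m[...,1],cv2.INTER_LINEAR)
E
python3 - <<'E'
from h import *;import pickle
c=pickle.load(open('pics/w1.pkl','rb'));im=cv2.imread('pics/w1.png')
yz=rayplane(c,[(362,203),(357,202),(368,206)],0)
print(yz,np.degrees(np.arctan2(-yz[:,0],yz[:,1])))
Wd=cloud('wrist',np.load('pics/w1.npy'),c);L=(Wd-C)@M
print('nut',L[218:226,311:319].reshape(-1,3).mean(0),L[202:205,359:363].reshape(-1,3))
o=np.hstack([rectify(c,im,x,s=1200) for x in(0,-.015)])
for k in range(2):
    cv2.circle(o,(192+384*k,192),120,(0,255,0),1);cv2.circle(o,(192+384*k,192),32,(0,255,0),1)
cv2.imwrite('pics/r1.png',o)
E
```

```text
[[-0.07313    -0.03450325]
 [-0.06486047 -0.03173514]
 [-0.08385923 -0.04293669]] [115.25826892 116.07172734 117.11286131]
nut [-0.05977193  0.0019061   0.00657486] [[-0.00197416 -0.06756028 -0.02896418]
 [-0.00076987 -0.06943272 -0.03066242]
 [-0.00099045 -0.07096019 -0.03035556]
 [-0.00049755 -0.07266914 -0.03105274]
 [-0.00308115 -0.06760071 -0.03012553]
 [-0.0025754  -0.06930279 -0.03084593]
 [-0.00272364 -0.07084531 -0.03063946]
 [-0.00277824 -0.07241049 -0.03056569]
 [-0.00375818 -0.06774591 -0.03190417]
 [-0.0032359  -0.06945624 -0.03265337]
 [-0.00392095 -0.07086571 -0.03167924]
 [-0.00390856 -0.07244878 -0.03170062]]
```

View pics/r1.png

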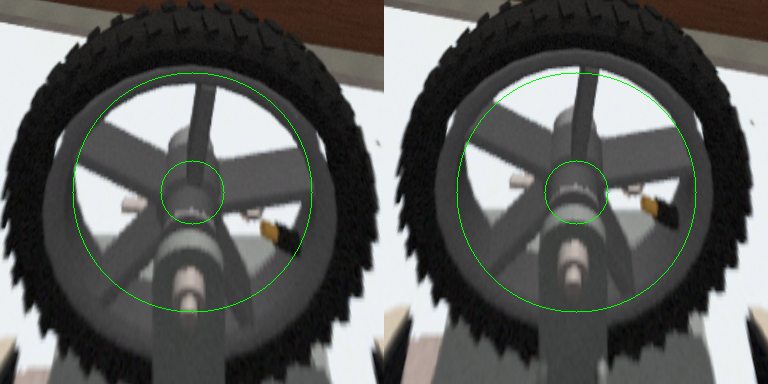

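Wheel angle ≈ 115.5°, so it needs to turn counter-clockwise by that much. The plan has two strokes on the upper left, both in gaps without the valve:
1. Push the spoke at 295.5°.
2. Push the next spoke, at 7.5° now.

Before moving I check reachability of the whole path.

```bash
cat >> h.py <<'E'
PITCH=40;O=ori(PITCH,0);TZ=np.array([np.cos(np.radians(PITCH)),0,-np.sin(np.radians(PITCH))])
def P(phi,gap=0.,tip=.002,rr=.052): # TCP (axle frame) with the fingers gap clear of a spoke at phi deg clockwise
    f=np.radians(phi);d=np.array([-np.sin(f),np.cos(f)]);n=np.array([np.cos(f),np.sin(f)]) # n: CCW push direction (y,z)
    k=.0065+.0175*abs(n[0])+.0098*abs(n[1])+gap
    yz=rr*d-k*n;return np.array([tip,*yz])-.011*TZ
def stroke(p0,p1,vel=.06,out=.075):
    arm.move_linear(W(P(p0,.010)-out*TZ),vel=.2,ori=O)
    arm.move_linear(W(P(p0,.010)),vel=.08)
    for a in np.linspace(p0,p1,max(2,int(abs(p1-p0)/8)+1)):
        arm.move_linear(W(P(a)),vel=vel);s=arm.get_state();print(round(a,1),(M.T@s['ft_force']).round(1))
    print(s['time_s'])
def out(p,gap=.008,d=.075):
    arm.move_linear(W(P(p,gap)),vel=.06)
    arm.move_linear(W(P(p,gap)-d*TZ),vel=.12)
    s=arm.get_state();print('out',s['time_s'],(M.T@s['ft_force']).round(1))
E
python3 - <<'E'
from h import *
for p0,p1 in((-64.5,-114.5),(-42.5,-108)):
    for p in np.linspace(p0,p1,8): print(round(p),P(p).round(3),[arm.solve_ik(W(P(p,.01)-o*TZ),O) is not None for o in(0,.04,.075)])
E
```

```text
-64 [-0.006  0.037  0.05 ] [True, True, True]
-72 [-0.006  0.043  0.044] [True, True, True]
-79 [-0.006  0.047  0.036] [True, True, True]
-86 [-0.006  0.051  0.028] [True, True, True]
-93 [-0.006  0.053  0.021] [True, True, True]
-100 [-0.006  0.055  0.017] [True, True, True]
-107 [-0.006  0.056  0.012] [True, True, True]
-114 [-0.006  0.057  0.006] [True, True, True]
-42 [-0.006  0.016  0.063] [True, True, True]
-52 [-0.006  0.025  0.059] [True, True, True]
-61 [-0.006  0.034  0.053] [True, True, True]
-71 [-0.006  0.042  0.045] [True, True, True]
-80 [-0.006  0.048  0.035] [True, True, True]
-89 [-0.006  0.052  0.024] [True, True, True]
-99 [-0.006  0.054  0.018] [True, True, True]
-108 [-0.006  0.056  0.011] [True, True, True]
```

```bash
sed -i 's/rr=.052)/rr=None)/; s/    f=np.radians(phi);d=/    rr=rr or .047+.009*np.clip((abs(phi)-42)\/40,0,1)\n    f=np.radians(phi);d=/' h.py
python3 - <<'E'
from h import *
arm.grip(0.0,20)
stroke(-64.5,-112)
out(-112)
arm.move_linear(W([-.2,0,.2]),vel=.25)
c=arm.calibration('wrist');im,d=arm.grab_frame('wrist')
im=im[:,:,::-1].copy();cv2.imwrite('pics/w2.png',im)
o=rectify(c,im,0,s=1500);cv2.imwrite('pics/r2.png',np.hstack([o[:400],cv2.resize(im[60:300,170:470],(500,400))[:, :]]) if 0 else o)
hsv=cv2.cvtColor(o,cv2.COLOR_BGR2HSV);m=cv2.inRange(hsv,(12,110,60),(35,255,255));v,u=np.nonzero(m);print(len(u),u.mean() if len(u) else 0,v.mean() if len(u) else 0,o.shape,arm.get_state()['time_s'],arm.get_state()['finger_gap'])
E
```

```text
Traceback (most recent call last):
  File "h.py", line 35, in stroke
    arm.move_linear(W(P(p0,.010)-out*TZ),vel=.2,ori=O)
    ~~~~~~~~~~~~~~~^^^^^^^^^^^^^^^^^^^^^^^^^^^^^^^^^^^
workcell.Unreachable: the arm cannot follow that straight line within its joint ranges
```

```bash
python3 - <<'E'
from h import *
p=W(P(-64.5,.010)-.075*TZ)
print(arm.get_state()['joint_pos'].round(1))
for o in(.075,.05,.025,0):print(o,arm.solve_ik(W(P(-64.5,.010)-o*TZ),O).round(1))
for o in(.075,.05,.025,0):print(o,arm.solve_ik(W(P(-64.5,.010)-o*TZ),ori(40,180)).round(1))
E
```

```text
[ 15.9  -9.7 -22.6 136.9 -73.7   6.7 -15.9]
0.075 [ 30.4  25.2 -65.4 131.6 118.6  34.9 151.9]
0.05 [ 28.7  29.8 -65.5 130.4 119.7  38.9 152.8]
0.025 [ 27.3  34.2 -65.6 129.  120.9  42.4 154. ]
0 [ 26.1  38.4 -65.6 127.4 122.1  45.2 155.4]
0.075 [ 30.4  25.2 -65.4 131.6 118.6  34.9 -28.1]
0.05 [ 28.7  29.8 -65.5 130.4 119.7  38.9 -27.2]
0.025 [ 27.3  34.2 -65.6 129.  120.9  42.4 -26. ]
0 [ 26.1  38.4 -65.6 127.4 122.1  45.2 -24.6]
```

```bash
python3 - <<'E'
from h import *
O2=ori(40,180)
for v in([-.12,.03,.16],[-.12,.03,.2],[-.12,.03,.25],[-.16,.03,.2],[-.08,.03,.16],[-.08,.03,.2],[-.08,.03,.25]):
    q=arm.solve_ik(W(v),O2);print(v,None if q is None else q.round(1))
E
```

```text
[-0.12, 0.03, 0.16] [ 39.9   8.1 -64.2 133.4 117.   16.  -30.3]
[-0.12, 0.03, 0.2] [  4.5  -0.2 -22.6 129.6  81.    4.9   4.8]
[-0.12, 0.03, 0.25] [  7.2  -4.1 -23.4 123.6  12.7  10.6  73.4]
[-0.16, 0.03, 0.2] [ 23.2  -5.2 -38.1 133.2  15.4   1.   70.2]
[-0.08, 0.03, 0.16] [ 36.5  14.6 -65.2 128.8 107.6  21.9 -18.9]
[-0.08, 0.03, 0.2] [-64.1   4.   50.3 126.7 -24.9   0.9 111.2]
[-0.08, 0.03, 0.25] [-1.690e+01 -1.000e-01 -7.000e-01  1.201e+02  2.410e+01  1.110e+01
  6.250e+01]
```

```bash
sed -i 's/O=ori(PITCH,0)/O=ori(PITCH,180)/' h.py; python3 - <<'E'
from h import *
arm.goto(W([-.14,.03,.25]),O);print(arm.get_state()['time_s'])
arm.goto(W([-.12,.03,.16]),O)
p=W(P(-64.5,.010)-.075*TZ);print(arm.solve_ik(p,O).round(1))
arm.goto(p,O)
s=arm.get_state();print(s['time_s'],s['joint_pos'].round(1),s['ft_force'].round(1),s['finger_gap'])
c=arm.calibration('wrist');im,d=arm.grab_frame('wrist');im=im[:,:,::-1].copy();cv2.imwrite('pics/w2.png',im)
cv2.imwrite('pics/r2.png',np.hstack([im[:,:],rectify(c,im,0,r=.16,s=1250)[:,120:280]]) if 0 else im)
E
```

```text
6.425
[ 30.2  25.  -64.9 131.6 118.9  34.6 -28.4]
8.3833 [ 30.1  25.1 -64.9 131.6 118.8  34.5 -28.4] [0.4 0.4 0.9] 0.00026542416459830596
```

View pics/w2.png

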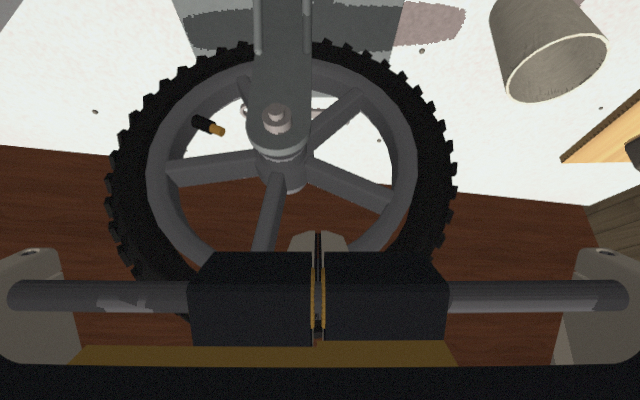

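The upside-down wrist view shows the valve at upper left ((196,121) to (218,130)), the closed fingertips near (318,240), and the target gap in front of the fingers. Running stroke 1.

```bash
python3 - <<'E'
from h import *
c=arm.calibration('wrist');yz=rayplane(c,[(218,130),(207,126)],0);print('valve',np.degrees(np.arctan2(-yz[:,0],yz[:,1])),np.hypot(*yz.T))
stroke(-64.5,-112)
out(-112)
c=arm.calibration('wrist');im,d=arm.grab_frame('wrist');im=im[:,:,::-1].copy();cv2.imwrite('pics/w3.png',im)
E
```

```text
valve [115.78034002 115.39588045] [0.07026817 0.08266337]
-64.5 [-0.1 -0.4 -0.5]
-74.0 [ 0.8 -1.6  0.7]
-83.5 [ 0.7 -0.2 -0. ]
-93.0 [ 0.1 -0.2  0.7]
-102.5 [ 0.1  0.2 -0. ]
-112.0 [-1.1  0.6  0.8]
11.6917
out 12.75 [-0.3 -1.  -0.2]
```

View pics/w3.png

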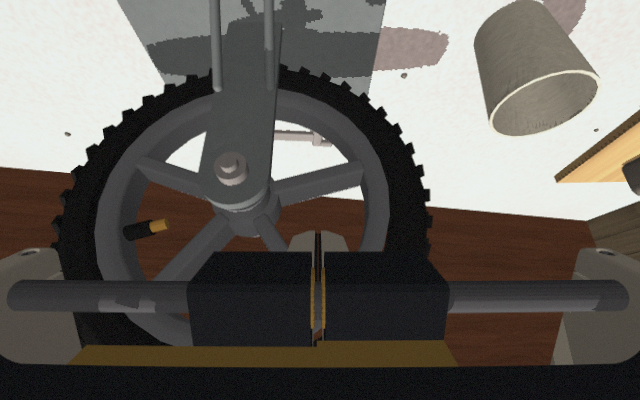

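The wheel turned. The valve is now at (125,232) to (167,225) and the withdrawn fingers are at (318,240). Next: measure the angle, then stroke 2, stopping about 8° short.

```bash
python3 - <<'E'
from h import *
c=arm.calibration('wrist');yz=rayplane(c,[(166,225),(146,229)],0);print('valve',np.degrees(np.arctan2(-yz[:,0],yz[:,1])),np.hypot(*yz.T),'nut',rayplane(c,[(230,166)],-.064))
th=np.degrees(np.arctan2(-yz[:,0],yz[:,1])).mean()
p=th-108;print('next spoke at',p)
for a in np.linspace(p,-100,5):
    print([arm.solve_ik(W(P(a,.01)-o*TZ),O) is not None for o in(0,.075)])
E
```

```text
valve [71.18030238 72.41156963] [0.06666754 0.08276218] nut [[0.0047067  0.00520125]]
next spoke at -36.2040639930448
[True, True]
[True, True]
[True, True]
[True, True]
[True, True]
```

```bash
python3 - <<'E'
from h import *
stroke(-36,-109)
out(-109)
c=arm.calibration('wrist');im,d=arm.grab_frame('wrist');im=im[:,:,::-1].copy()
o=rectify(c,im,-.015,r=.13,s=1500);cv2.imwrite('pics/r4.png',np.hstack([im[:390,:400],o]))
import pickle;pickle.dump(c,open('pics/w4.pkl','wb'));cv2.imwrite('pics/w4.png',im);print(o.shape)
E
```

```text
-36.0 [-0.7 -0.5  0.9]
-44.1 [0.  0.1 0.8]
-52.2 [-0.2 -1.5  1. ]
-60.3 [0.  0.6 0. ]
-68.4 [-0.3  0.2 -0.4]
-76.6 [0.  0.4 0.2]
-84.7 [0.6 0.5 0.1]
-92.8 [-0.3 -0.8  0.5]
-100.9 [-0.   0.1  0.3]
-109.0 [ 0.5 -0.2  0.7]
17.4833
out 18.5417 [ 0.1 -0.5  0.2]
(390, 390, 3)
```

View pics/r4.png

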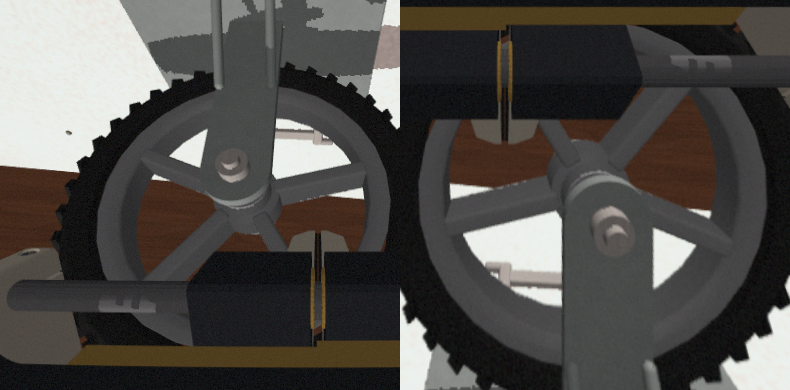

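The valve is hidden behind the gripper at the top, so I back off and up for a proper check.

```bash
python3 - <<'E'
from h import *
arm.goto(W([-.12,.03,.16]),O)
arm.goto(W([-.14,.03,.25]),O)
c=arm.calibration('wrist');im,d=arm.grab_frame('wrist');im=im[:,:,::-1].copy()
import pickle;pickle.dump(c,open('pics/w5.pkl','wb'));cv2.imwrite('pics/w5.png',im);np.save('pics/w5.npy',d)
cv2.imwrite('pics/r5.png',np.hstack([im[:390,100:500],rectify(c,im,0,r=.13,s=1500)]))
print(arm.get_state()['time_s'])
E
```

```text
20.5167
```

View pics/r5.png

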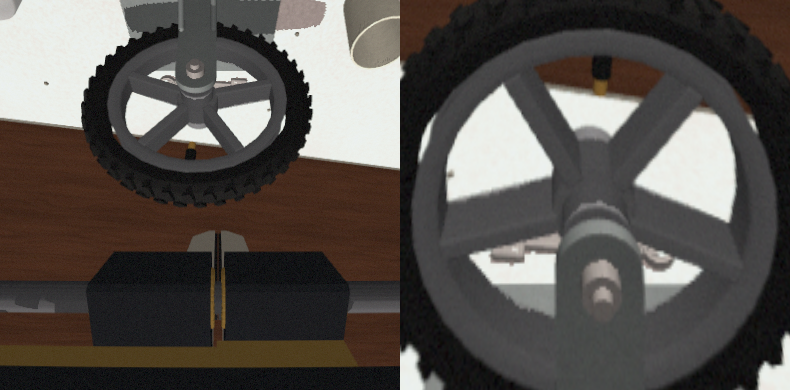

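The valve is near the top, at about (600,75) in the rectified view: +2.6° from the stem, about +4° from the spoke tilt, +3° from the push model. That is inside the 7° tolerance with little margin, so I nudge the same spoke 3.5° further and look again.

```bash
python3 - <<'E'
from h import *
arm.goto(W([-.12,.03,.16]),O)
arm.goto(W(P(-105,.010)-.075*TZ),O)
arm.move_linear(W(P(-105,.010)),vel=.08)
for a in(-105,-109,-112.5): arm.move_linear(W(P(a)),vel=.03)
out(-112.5)
arm.goto(W([-.12,.03,.16]),O)
arm.goto(W([-.14,.03,.25]),O)
c=arm.calibration('wrist');im,d=arm.grab_frame('wrist');im=im[:,:,::-1].copy()
a=rectify(c,cv2.imread('pics/w5.png'),-.015,r=.13,s=1500);b=rectify(c,im,-.015,r=.13,s=1500)
pol=lambda o:cv2.warpPolar(cv2.cvtColor(o,cv2.COLOR_BGR2GRAY),(200,3600),(195,195),195,cv2.WARP_POLAR_LINEAR)[:,65:135].astype(np.float32)
cv2.imwrite('pics/r6.png',np.hstack([rectify(c,im,0,r=.13,s=1500),b]))
yz=[];o=rectify(c,im,0,r=.13,s=1500);h=cv2.cvtColor(o,cv2.COLOR_BGR2HSV)
m=cv2.inRange(h[40:110,150:240],(12,110,60),(35,255,255));v,u=np.nonzero(m);print('brass',len(u),u.mean()+150-195,195-v.mean()-40)
print(arm.get_state()['time_s'])
E
```

```text
out 25.5417 [-0.1 -0.1 -0.4]
brass 376 -0.05851063829788927 113.20212765957447
27.4583
```

View pics/r6.png

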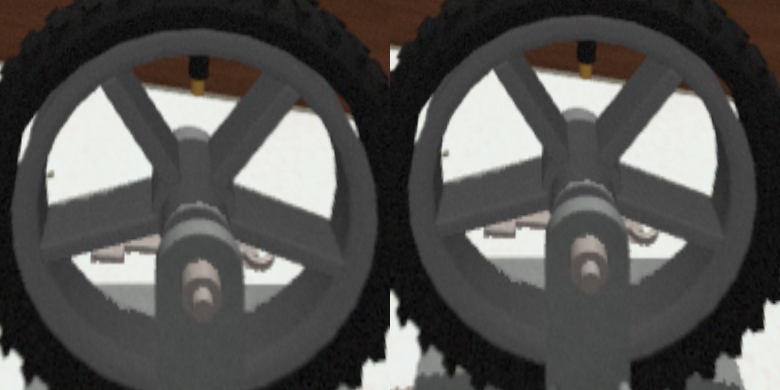

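The valve stem is now at about (198,75) with the axle at x = 195, roughly 1.5–2.5° from vertical. The stand looks unmoved and the arm is clear, so I hand in.

```bash
python3 -c "
from workcell import arm
arm.sign_off();print(arm.get_state()['time_s'])"
```

```text
the job is handed in; nothing more can be done
the job is handed in; nothing more can be done
```

The valve stem is at the top of the wheel and the job is handed in, at about 27.5 s of the 64 s allowed. No verdict was reported.

**What I did:** The valve started at about 115° clockwise. With closed fingertips I pushed one spoke about 44° counter-clockwise, drew out, then pushed the next spoke about 69°. A third short push moved that same spoke the last few degrees, and I drew back.

**Last checks:**
- **Valve angle:** the final wrist picture puts the stem about 1.5° clockwise of vertical. The tilt of the side spokes suggests about 2.5°. Both are inside the 7° limit.
- **Last push:** I aimed for about 3.5°, but the stem moved only about 1.5° in the picture. I read these angles by eye, to about 2°.
- **Automatic brass-end check:** it gave about 0°, but it may have picked up the brown background, so I did not rely on it.
- **Forces:** sampled wrist forces stayed under about 2 N, close to sensor noise.
- **Surroundings:** the stand and wrench showed no visible shift in the last wrist pictures. The cup showed none in the earlier ones. I did not re-measure the stand, bottle, cup, pump or wrench at the end.

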